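# Set the dust valve to the disc sander and start the extractor

## Robot

A 7-joint arm with a two-finger parallel gripper is mounted at the origin on the work surface. World frame = base frame: x ahead of the robot, y to its left, z up, the work surface at z = 0. Lengths are in m, angles in rad, forces in N, time in s.
With the tool pointing down it reaches from about 0.4 to 0.85 m from the base axis. Payload 4.5 kg.
Tool frame: the origin (TCP) lies at the centre of the arm's flange, where the gripper is bolted on; the fingertips stand 173 mm ahead of it and the grasp point (between the pads) lies 155 mm ahead of it; z points along the fingers, y is the line along which they close (so a half turn about z gives the same grasp; the last joint's range is limited). The gripper opens to 85 mm and grips with 20 to 120 N. Pads are 22 mm wide; open, the fingers measure 114 mm over their backs; the gripper's body (76 mm by 85 mm) begins 54 mm behind the grasp point. The pads swing forward as they close: fully open they stand 13 mm farther back than shut.
Start: joints at [-1.26, 0.689, -0.195, 1.565, 0.157, 0.902, -0.215], TCP at [0.171, 0.601, 0.405] pointing down, gripper open.
Joint ranges: [-3.01, 3.01], [-0.46, 2.08], [-1.47, 1.51], [0.13, 2.56], [-1, 4.14], [0.04, 2.09], [-2.66, 2.66]. Speed limits (rad/s): [2.57, 2.57, 3.14, 3.14, 3.14, 3.14, 3.14].

## Interface

Orientations are given as a unit quaternion [w, x, y, z].
In Python, from bench import env gives the robot as it stands. The module is installed in compiled form; this text tells all that it offers.
- The arm moves only by the tool carry_out, never from a script. Its arguments are lists of equal length, an entry for each row: "slide": the shift along the tool's x, y, z in m, a list of three; "dr": the turn, a rotation vector about the tool's x, y, z in rad, a list of three; "jaw": the closure, from 0 (fully open) to 1 (shut). In form: {"slide": [[tx, ty, tz], ...], "dr": [[rx, ry, rz], ...], "jaw": [jaw, ...]}. A call has 1 to 8 rows; each row shifts and turns the commanded pose from where the row before left it, along the tool's axes as they then stand; what a row does not reach is not made up. A row lasts 1/12 s, in which the tool goes at most 41.7 mm and 7.16 degrees, less where a joint would pass 70% of its speed; a pose out of reach is approached as far as the arm can. A call with a gripper value outside its range is refused whole. The fingers move at their own pace and stop on an object; "newtons" is the grip in N (left out, the last holds). Time passes only in rows, so rows that do not move let the fingers close. It gives the time, the measured TCP pose, the force, the opening and the grip force at its end, in the units of the state.
- env.get_obs(): the state, without advancing time (a new reading comes with each control period).
- env.grab_frame(name): name is "scene" or "top" or "wrist"; returns the picture (400x640x3 uint8, red, green, blue); there is no depth.
- env.camera_info(name): a dict with "K" (3x3 intrinsics, pixels), "T" (4x4, takes a point from camera to world coordinates); the wrist camera has in their place "T_tool_cam" (4x4, takes a point from camera to tool coordinates, whose origin is the TCP and whose axes are the flange's). Camera axes: x right, y up, looking along -z (the intrinsics and any distortion apply to the point x, -y, -z); pixel columns grow to the right and rows downward; lengths in m; the calibration is good to about 2 mm. A picture is of the moment at which its call begins: read the wrist's pose just before it. camera_info takes no time and is no camera call.
- env.sign_off(): hands the job in; it is judged then, once.
The state is a dict: "time": time; "joints": joint angles; "joint_vel": joint speeds; "effort": joint torques, N m; "ee_pos": TCP position; "eef_rot": TCP orientation; "force": force on the tool from outside, world axes, zero at the start; "torque": the same for the moment, N m; "finger_gap": opening from 0.0 (shut) to 1.0 (fully open); "grip_force": force on a finger pad.
Only numpy, scipy, OpenCV 4.12 (cv2) and the standard library are available. Lean on these libraries where they do the work, as an engineer would, in place of code of your own. Each camera call takes 0.05 s, during which the arm holds its last target. There are 200 camera calls.

## Task

The extractor is to draw from the disc sander: with your fingertips push the tab of the dust valve's selector round, gently and without pinching it, until it points squarely at the label with the plain round disc. Then press the start button on the switch box all the way down and let it come up again; do not press it before the selector is set. Leave the sander and everything else on the bench where it stands.

Things in the scene. Friction and masses are not known exactly. Their poses are not given: they have to be found in the camera images.
- valve: dust valve: a fixed grey metal box 300 x 340 mm, top 70 mm above the table, with four black hose spigots on its far face. Origin on the table directly under the dial's axis (box reaches 130 mm to its -x, 170 mm to its +x, 170 mm to each side in y); z up. The labels lie on the far half of its top
- selector: the rotary selector: a flat black disc 150 mm in diameter on the valve box, with one upright pale tab sticking out over its rim. Origin on the vertical axis at the box's top, 70 mm above the table; x runs outwards along the tab and turns with it. Disc top 22 mm above the origin, hub 28 mm. Turns 1.5 rad each side of the valve's +x; starts within 0.25 rad of it (closed, unlabelled)
- tab (a point): middle of the tab's top edge, 93.5 mm from the axis, 130 mm above the table. The tab is 12 mm thick, reaches from 55 to 112 mm from the axis and from 78 to 130 mm above the table. Friction 0.22 N m plus slight drag: about 3 N pushes it slowly; no spring, it stays where it is left
- pointer (a point): an imaginary point on the tab's centre line 135 mm from the axis, just beyond the tab's end and 6 mm above the box's top: it lies over the middle of a label when the tab points squarely at it
- mark_disc: the wanted label: round white plate 44 mm in diameter, 3 mm thick, fixed on the box's top, with a raised black plain disc 30 mm in diameter (6 mm high in all). Origin: centre of its underside. The four labels lie 135 mm from the axis at -1.2, -0.6, 0.6 and 1.2 rad from the valve's +x (counter-clockwise positive); which is where varies
- mark_bar: same plate with one raised black bar 34 x 8 mm
- mark_cross: same plate with a raised black cross of two bars 34 x 8 mm
- mark_pair: same plate with two parallel raised black bars 28 x 8 mm
- start_top (a point): centre of the top of the start button: a round pale push button 36 mm in diameter in a dark collar, on the top of a fixed grey switch box 90 x 90 x 70 mm standing left or right of the valve; the button's top is 88 mm above the table, 6 mm above its collar; it is pressed straight down and springs back
- start (a joint): travel of the start button in m: 0 up, 0.006 fully down (needs about 5 N)
- sander: random-orbit sander, 125 mm diameter, 138 mm tall, stands beside the dust valve on the side where the switch box is not. Origin: centre of its underside
- cork_block: cork sanding block 45 x 75 x 30 mm lying on the valve box's top at the corner behind the dial (the robot's side, towards the box's +y). Origin: centre of its underside
- wax_tin: flat round metal tin, 48 mm diameter, 30 mm tall, on the valve box's top at the other corner behind the dial. Origin: centre of its underside
- glue: glue bottle 60 mm diameter, 170 mm tall, to the right beyond the valve. Origin: centre of its underside
- brush: bench brush lying left of the robot in front of the switch or sander. Origin: in the middle of its underside
- offcut: wood offcut 100 x 180 x 20 mm, to the left beyond the valve. Origin: centre of its underside
- wrench: wrench lying at the right of the table. Origin: in the middle of its underside
- mug: white mug 80 mm diameter, 90 mm tall, at the left of the table. Origin: centre of its underside
Things that resemble listed ones, but are neither listed nor needed, are in the scene too. What is shaped like the part that bears start_top but brown or purple is not meant.

How it is judged:
On the way, in this order (a step that is already met when the one before it is completed fails the run):
1. the selector's tab is pushed to point at the disc label and rests there (horizontal distance between pointer and mark_disc below 0.013 m and angular speed of selector below 0.05 rad/s), for 0.2 s.
2. the start button is pressed down (horizontal distance between pointer and mark_disc below 0.013 m and value of joint start above 0.0045 m), for 0.05 s.
At the end, for the whole second after the job is handed in: The tab's centre line passes within 13 mm of the disc label's centre (about 5.5 degrees), the selector is at rest, the start button has come up again after being pressed at least 4.5 of its 6 mm, and no loose thing has moved 20 mm (all of step 1 and value of joint start below 0.0015 m and distance of each of sander, cork_block, wax_tin, glue, brush, offcut, wrench, mug from where it was at the start of the episode below 0.02 m); the robot touches nothing.
It fails at once if the start button is pressed (over 3 mm) while the selector is not at the disc label (value of joint start above 0.003 m and horizontal distance between pointer and mark_disc above 0.014 m).
It fails at once if the selector is pinched or shoved with more than 30 N (contact force between the fingers and selector above 30 N).
It fails at once if a loose thing is lifted, carried or pushed more than 20 mm (distance of any of sander, cork_block, wax_tin, glue, brush, offcut, wrench, mug from where it was at the start of the episode above 0.02 m).
It also fails if it takes over 45 s, if anything falls off the work surface, if the arm or the gripper's body presses on something with over 40 N, if the wrist force passes 120 N, or if a joint passes its speed limit or range.

## Working session

There is one attempt and no reset: what is moved stays moved. The work goes in short steps, Python scripts to look and compute and a tool call to move; the robot and the scene stay as the last step left them, time stands still between calls to the robot, and variables do not carry over. Pictures are saved under pics/ and viewed, at most 10 in all, crops included, and the job is handed in when it is done.

Besides the shell and the picture viewer there is one more tool, called after "Call:" by a JSON object that holds its "name" and its "arguments". carry_out: Moves the arm, as the interface text tells. Its arguments: {"type":"object","properties":{"slide":{"type":"array"},"dr":{"type":"array"},"jaw":{"type":"array"},"newtons":{"type":"number"}},"required":["slide","dr","jaw"]}

```bash
mkdir -p pics; python3 - <<'E'
from bench import env
import cv2,numpy as np
o=env.get_obs();print(o)
for n in("top","scene"):
    cv2.imwrite(f"pics/{n}0.png",env.grab_frame(n)[:,:,::-1]);i=env.camera_info(n);print(n,{k:np.round(v,4).tolist() if not isinstance(v,str) else v for k,v in i.items()})
print(env.camera_info("wrist"))
E
```

```text
{'time': 0.0, 'joints': array([-1.26021033,  0.6900287 , -0.19453463,  1.56638435,  0.15726881,
        0.90252263, -0.21509782]), 'joint_vel': array([ 0.00096061, -0.00038787, -0.00145306, -0.00047514, -0.00051933,
        0.00049861,  0.00095917]), 'effort': array([-6.97696578e-04, -5.39596546e+01, -1.26626395e+00, -1.58550310e+01,
        9.20783408e-03,  9.32261464e-03, -5.74245846e-06]), 'ee_pos': array([0.17071145, 0.60087328, 0.40384561]), 'eef_rot': array([-8.24078120e-05,  1.37907941e-01,  9.90444570e-01, -9.72940886e-04]), 'force': array([-0.28721095, -0.11763696, -0.0563785 ]), 'torque': array([-0.01518022,  0.02815827,  0.00042111]), 'grip_force': 0.0, 'finger_gap': 0.9992817288538206}
top {'K': [[390.9055, 0.0, 325.7822], [0.0, 390.9055, 201.9312], [0.0, 0.0, 1.0]], 'T': [[0.03, 0.9977, -0.0613, 0.5031], [-0.9994, 0.0309, 0.0145, 0.0209], [0.0164, 0.0608, 0.998, 1.375], [0.0, 0.0, 0.0, 1.0]]}
scene {'K': [[499.7776, 0.0, 324.5695], [0.0, 499.7776, 190.5906], [0.0, 0.0, 1.0]], 'T': [[0.8883, -0.3213, 0.3283, 1.0869], [0.4593, 0.6267, -0.6295, -0.9518], [-0.0035, 0.7099, 0.7043, 1.1966], [0.0, 0.0, 0.0, 1.0]]}
{'K': array([[304.09970889,   0.        , 316.75721514],
       [  0.        , 304.09970889, 199.2702604 ],
       [  0.        ,   0.        ,   1.        ]]), 'T_tool_cam': array([[ 6.50821281e-04,  9.54009077e-01,  2.99777011e-01,
         7.64961803e-02],
       [ 9.99998833e-01, -1.03532014e-03,  1.12378293e-03,
        -6.73585311e-04],
       [ 1.38246429e-03,  2.99775930e-01, -9.54008638e-01,
         3.07379370e-02],
       [ 0.00000000e+00,  0.00000000e+00,  0.00000000e+00,
         1.00000000e+00]])}
```

View pics/top0.png

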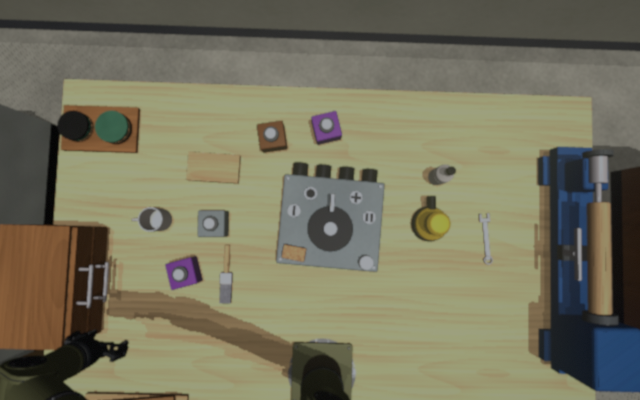

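View pics/scene0.png

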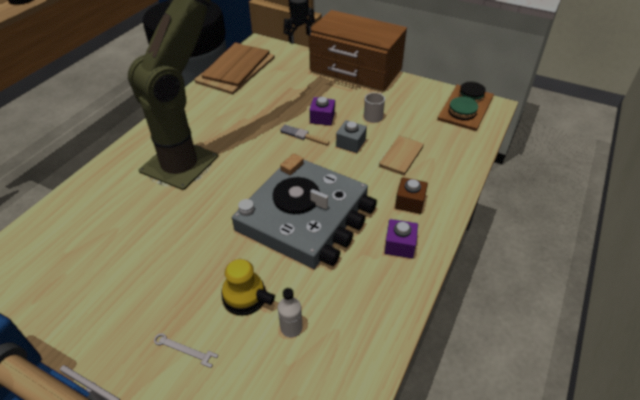

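The top view shows the valve with its dial hub at about (330,229) and the tab near (332,203). The disc label is at (310,193), with the bar at (294,211), the cross at (356,198) and the pair at (369,217). The grey switch box has its button at about (210,224). The scene view agrees.

```bash
cat > h.py <<'E'
import numpy as np,cv2
from bench import env
from scipy.spatial.transform import Rotation as R
def cast(K,T,u,v,z):
    d=T[:3,:3]@np.array([(u-K[0,2])/K[0,0],-(v-K[1,2])/K[1,1],-1]);p=T[:3,3]
    return p+d*(z-p[2])/d[2]
def blobs(img,box,lo,minA=15):
    x0,y0,x1,y1=box;c=cv2.resize(img[y0:y1,x0:x1],None,fx=4,fy=4,interpolation=cv2.INTER_CUBIC)
    m=(c.min(2)>lo).astype(np.uint8)
    n,_,s,ce=cv2.connectedComponentsWithStats(m)
    return [(round((ce[i][0]+.5)/4-.5+x0,2),round((ce[i][1]+.5)/4-.5+y0,2),s[i][2]/4,s[i][3]/4) for i in range(1,n) if s[i][4]/16>minA]
E
python3 - <<'E'
from h import *
im=cv2.imread("pics/top0.png");i=env.camera_info("top");K,T=i["K"],i["T"]
for box in((275,170,390,275),(195,208,230,240)):
  for b in blobs(im,box,135,8):
    print(b,[np.round(cast(K,T,b[0],b[1],z)[:2],4).tolist() for z in(.073,.088,.098,.13)])
x0,y0,x1,y1=195,160,395,280
cv2.imwrite("pics/crop.png",cv2.resize(im[y0:y1,x0:x1],None,fx=4,fy=4,interpolation=cv2.INTER_CUBIC))
E
```

```text
(np.float64(310.02), np.float64(192.51), np.float64(13.25), np.float64(12.25)) [[0.6129, 0.0555], [0.6117, 0.0551], [0.6108, 0.0548], [0.6081, 0.054]]
(np.float64(357.08), np.float64(195.97), np.float64(11.5), np.float64(12.5)) [[0.6063, -0.1021], [0.6051, -0.1007], [0.6043, -0.0998], [0.6018, -0.0967]]
(np.float64(332.07), np.float64(202.28), np.float64(4.0), np.float64(17.0)) [[0.5825, -0.0191], [0.5816, -0.0186], [0.581, -0.0183], [0.5791, -0.0173]]
(np.float64(351.94), np.float64(200.17), np.float64(4.25), np.float64(4.75)) [[0.5917, -0.0853], [0.5906, -0.0841], [0.59, -0.0832], [0.5878, -0.0806]]
(np.float64(297.2), np.float64(210.42), np.float64(5.75), np.float64(12.25)) [[0.5518, 0.0962], [0.5512, 0.0953], [0.5509, 0.0948], [0.5497, 0.0929]]
(np.float64(289.86), np.float64(209.87), np.float64(6.25), np.float64(12.0)) [[0.5529, 0.1207], [0.5523, 0.1195], [0.5519, 0.1187], [0.5507, 0.1163]]
(np.float64(370.46), np.float64(217.04), np.float64(10.0), np.float64(13.25)) [[0.5372, -0.1486], [0.5368, -0.1466], [0.5365, -0.1453], [0.5357, -0.1411]]
(np.float64(363.66), np.float64(216.52), np.float64(2.25), np.float64(7.75)) [[0.5382, -0.1258], [0.5378, -0.1241], [0.5376, -0.123], [0.5367, -0.1194]]
(np.float64(330.04), np.float64(228.31), np.float64(12.25), np.float64(12.25)) [[0.4957, -0.0148], [0.4958, -0.0144], [0.4958, -0.0142], [0.496, -0.0133]]
(np.float64(366.88), np.float64(262.97), np.float64(15.25), np.float64(13.5)) [[0.3848, -0.1402], [0.3862, -0.1383], [0.3871, -0.1371], [0.39, -0.1331]]
(np.float64(208.6), np.float64(223.04), np.float64(9.75), np.float64(10.0)) [[0.5011, 0.3876], [0.5011, 0.3834], [0.5011, 0.3806], [0.5012, 0.3716]]
```

View pics/crop.png

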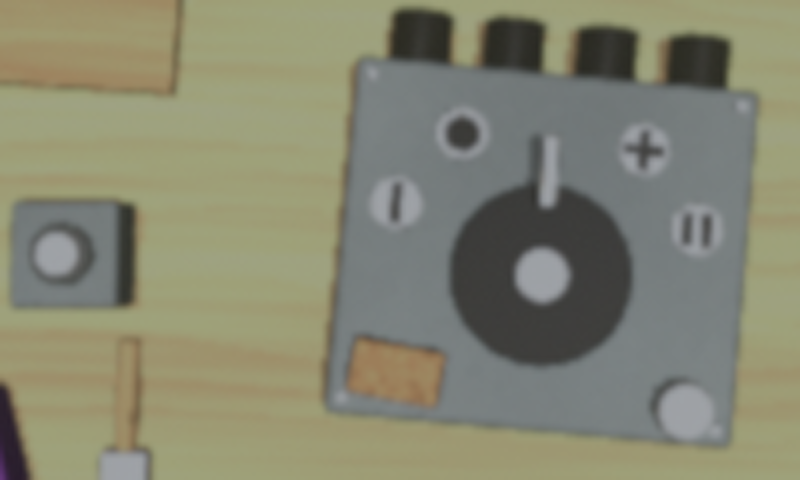

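Call:
{"name": "carry_out", "arguments": {"slide": [[-0.028, -0.025, 0], [-0.028, -0.025, 0], [-0.028, -0.025, 0], [-0.028, -0.025, 0], [-0.028, -0.025, 0], [-0.028, -0.025, 0], [-0.028, -0.025, 0], [-0.028, -0.025, 0]], "dr": [[0, 0, 0], [0, 0, 0], [0, 0, 0], [0, 0, 0], [0, 0, 0], [0, 0, 0], [0, 0, 0], [0, 0, 0]], "jaw": [1, 1, 1, 1, 1, 1, 1, 1], "newtons": 40}}

```text
time: 0.77
ee_pos: [0.3322, 0.3459, 0.4045]
eef_rot: [-0.0, 0.138, 0.99, -0.0]
force: [1.8, 0.7, -0.6]
finger_gap: -0.001
grip_force: 0.0
```

Call:
{"name": "carry_out", "arguments": {"slide": [[-0.028, -0.025, 0], [-0.028, -0.025, 0], [-0.028, -0.025, 0], [-0.028, -0.025, 0], [-0.028, -0.025, 0], [-0.028, -0.025, 0], [-0.028, -0.025, 0], [-0.028, -0.025, 0]], "dr": [[0, 0, 0], [0, 0, 0], [0, 0, 0], [0, 0, 0], [0, 0, 0], [0, 0, 0], [0, 0, 0], [0, 0, 0]], "jaw": [1, 1, 1, 1, 1, 1, 1, 1]}}

```text
time: 1.43
ee_pos: [0.493, 0.0922, 0.4045]
eef_rot: [-0.0, 0.138, 0.99, -0.0]
force: [0.8, 1.2, -0.6]
finger_gap: -0.0
grip_force: 0.0
```

Call:
{"name": "carry_out", "arguments": {"slide": [[-0.0267, -0.0236, 0], [-0.0267, -0.0236, 0], [-0.0267, -0.0236, 0], [-0.0267, -0.0236, 0], [-0.0267, -0.0236, 0], [0, 0, 0], [0, 0, 0], [0, 0, 0]], "dr": [[0, 0, 0], [0, 0, 0], [0, 0, 0], [0, 0, 0], [0, 0, 0], [0, 0, -0.118], [0, 0, -0.118], [0, 0, 0]], "jaw": [1, 1, 1, 1, 1, 1, 1, 1]}}

```text
time: 2.1
ee_pos: [0.5886, -0.057, 0.404]
eef_rot: [-0.001, 0.02, 1.0, 0.0]
force: [-0.7, -0.2, 0.7]
finger_gap: 0.004
grip_force: 0.0
```

```bash
cat >> h.py <<'E'
def wrist(name):
    o=env.get_obs();im=env.grab_frame("wrist")[:,:,::-1].copy();i=env.camera_info("wrist")
    q=o["eef_rot"];M=np.eye(4);M[:3,:3]=R.from_quat(np.r_[q[1:],q[0]]).as_matrix();M[:3,3]=o["ee_pos"]
    cv2.imwrite(name,im);print(np.round(o["ee_pos"],4),np.round(q,4),np.round(o["force"],1))
    return im,i["K"],M@i["T_tool_cam"]
E
python3 - <<'E'
from h import *
im,K,T=wrist("pics/w1.png")
for b in blobs(im,(0,0,640,400),140,60):
    print([float(x) for x in b],[np.round(cast(K,T,b[0],b[1],z)[:2],4).tolist() for z in(.073,.098,.13)])
E
```

```text
[ 0.5886 -0.057   0.404 ] [-6.000e-04  1.980e-02  9.998e-01  3.000e-04] [-0.7 -0.2  0.7]
[103.43, 4.36, 143.0, 11.25] [[0.4226, -0.2355], [0.43, -0.2204], [0.4396, -0.2011]]
[290.46, 10.69, 39.75, 34.5] [[0.4337, -0.0746], [0.4402, -0.0729], [0.4485, -0.0708]]
[485.61, 39.07, 57.25, 89.25] [[0.4625, 0.0971], [0.4666, 0.0845], [0.4719, 0.0683]]
[568.05, 176.09, 300.5, 334.0] [[0.591, 0.1961], [0.5844, 0.1752], [0.576, 0.1485]]
[119.97, 207.62, 291.75, 344.0] [[0.6069, -0.2642], [0.599, -0.2467], [0.5889, -0.2244]]
[42.4, 25.45, 32.25, 5.5] [[0.4365, -0.2931], [0.4428, -0.2732], [0.4508, -0.2478]]
[211.67, 152.65, 74.5, 216.75] [[0.5535, -0.1603], [0.55, -0.1515], [0.5456, -0.1402]]
[460.13, 35.99, 27.0, 21.5] [[0.4592, 0.0743], [0.4636, 0.0636], [0.4692, 0.0498]]
[455.0, 63.68, 10.25, 18.5] [[0.4817, 0.0719], [0.4842, 0.0614], [0.4874, 0.0479]]
[363.25, 80.72, 49.25, 50.75] [[0.4929, -0.0112], [0.4945, -0.0148], [0.4965, -0.0194]]
[504.79, 85.01, 11.0, 14.25] [[0.5017, 0.1197], [0.5025, 0.1052], [0.5036, 0.0866]]
[491.7, 90.74, 9.25, 12.5] [[0.5063, 0.1083], [0.5067, 0.0947], [0.5073,
[... 423 characters left out ...]
3], [0.5995, -0.0179]]
[631.56, 277.94, 21.5, 6.75] [[0.712, 0.2917], [0.6953, 0.2628], [0.674, 0.226]]
[441.21, 300.21, 60.0, 36.0] [[0.7332, 0.0803], [0.7147, 0.0691], [0.6912, 0.0547]]
[415.64, 342.89, 17.75, 16.25] [[0.7928, 0.0543], [0.7694, 0.0453], [0.7395, 0.0337]]
[217.61, 343.36, 19.5, 14.0] [[0.7843, -0.186], [0.7616, -0.175], [0.7326, -0.161]]
[316.81, 345.97, 10.75, 13.0] [[0.7928, -0.0657], [0.7694, -0.0648], [0.7395, -0.0636]]
[593.13, 366.01, 113.5, 47.25] [[0.8367, 0.2776], [0.8097, 0.2499], [0.7751, 0.2145]]
[37.93, 379.14, 102.5, 39.5] [[0.8313, -0.4218], [0.8047, -0.3912], [0.7706, -0.3521]]
[609.23, 394.66, 58.5, 8.5] [[0.8848, 0.3092], [0.8538, 0.2789], [0.814, 0.2402]]
```

View pics/w1.png

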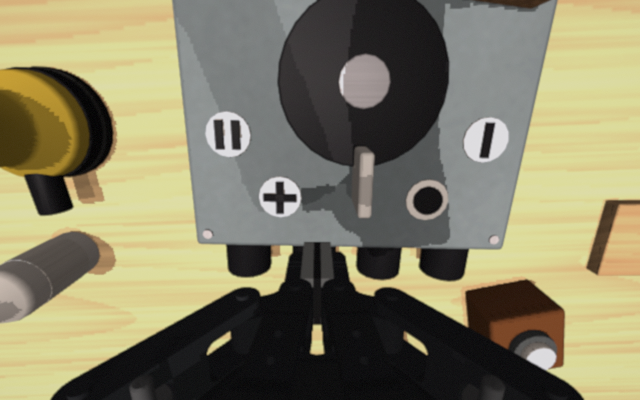

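The wrist view shows the hub at (363,81), the tab running from (365,150) to (364,217), the disc label at (428,200) and the fingertips at (317,290) left of the tab. This agrees with the top view.

```bash
python3 - <<'E'
from h import *
im=cv2.imread("pics/w1.png");i=env.camera_info("wrist");K=i["K"];o=env.get_obs();q=o["eef_rot"];M=np.eye(4);M[:3,:3]=R.from_quat(np.r_[q[1:],q[0]]).as_matrix();M[:3,3]=o["ee_pos"];T=M@i["T_tool_cam"]
A=cast(K,T,363.5,81,.098)
for n,u,v,z in(("disc",428,200,.074),("cross",279.5,197,.074),("tabin",365,152,.13),("tabout",364,196,.13)):
    p=cast(K,T,u,v,z);d=p-A;print(n,p.round(4),np.hypot(*d[:2]).round(4),np.arctan2(d[1],d[0]).round(3))
E
```

```text
disc [0.611 0.057 0.074] 0.1359 0.544
cross [ 0.6012 -0.0959  0.074 ] 0.1347 -0.659
tabin [ 0.5499 -0.0167  0.13  ] 0.0552 -0.06
tabout [ 0.5866 -0.0174  0.13  ] 0.092 -0.043
```

Call:
{"name": "carry_out", "arguments": {"slide": [[0, 0, 0.03], [0, 0, 0.03], [0, 0, 0.03], [0, 0, 0.03], [0, 0, 0.006], [0, 0, 0]], "dr": [[0, 0, 0], [0, 0, 0], [0, 0, 0], [0, 0, 0], [0, 0, 0], [0, 0, 0]], "jaw": [1, 1, 1, 1, 1, 1]}}

```text
time: 2.65
ee_pos: [0.5877, -0.0554, 0.2769]
eef_rot: [-0.002, 0.021, 1.0, -0.0]
force: [-0.5, -0.1, -0.1]
finger_gap: -0.004
grip_force: 0.0
```

Call:
{"name": "carry_out", "arguments": {"slide": [[0, 0.005, 0], [0, 0.005, 0], [0, 0.004, 0], [0, 0.003, 0], [0, 0, 0]], "dr": [[0, 0, 0], [0, 0, 0], [0, 0, 0], [0, 0, 0], [0, 0, 0]], "jaw": [1, 1, 1, 1, 1]}}

```text
time: 3.07
ee_pos: [0.5897, -0.0375, 0.2798]
eef_rot: [0.001, 0.02, 1.0, 0.001]
force: [0.5, 0.5, -0.4]
finger_gap: -0.001
grip_force: 0.0
```

Call:
{"name": "carry_out", "arguments": {"slide": [[-0.001, 0.0037, 0], [-0.001, 0.0037, 0], [-0.001, 0.0037, 0], [-0.001, 0.0037, 0], [-0.001, 0.0037, 0], [-0.001, 0.0037, 0]], "dr": [[0, 0, -0.04], [0, 0, -0.04], [0, 0, -0.04], [0, 0, -0.04], [0, 0, -0.04], [0, 0, -0.04]], "jaw": [1, 1, 1, 1, 1, 1]}}

```text
time: 3.57
ee_pos: [0.5939, -0.0165, 0.2786]
eef_rot: [-0.0, -0.101, 0.995, -0.0]
force: [-1.0, -4.3, 0.9]
finger_gap: 0.0
grip_force: 1.4
```

```bash
python3 - <<'E'
from h import *
wrist("pics/w2.png")
E
```

```text
[ 0.5939 -0.0165  0.2786] [-3.000e-04 -1.012e-01  9.949e-01 -2.000e-04] [-1.  -4.3  0.9]
```

View pics/w2.png

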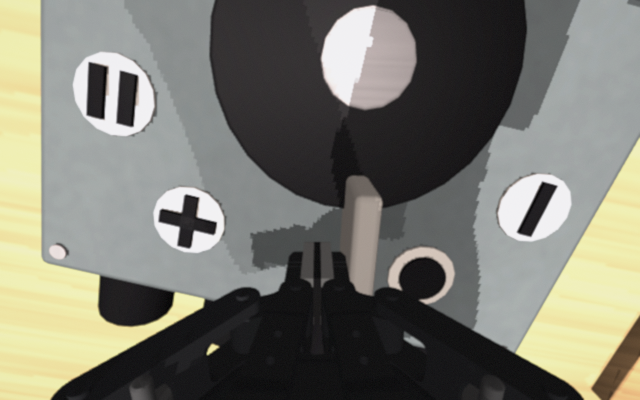

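The fingertips touch the tab, whose top runs from about (362,185) to (362,290). Force is about 4 N, and the disc label is at (422,277).

Call:
{"name": "carry_out", "arguments": {"slide": [[-0.0009, 0.0038, 0], [-0.0009, 0.0038, 0], [-0.0009, 0.0038, 0], [-0.0009, 0.0038, 0], [-0.0009, 0.0038, 0], [-0.0009, 0.0038, 0], [-0.0005, 0.0019, 0], [0, 0, 0]], "dr": [[0, 0, -0.04], [0, 0, -0.04], [0, 0, -0.04], [0, 0, -0.04], [0, 0, -0.04], [0, 0, -0.04], [0, 0, -0.02], [0, 0, 0]], "jaw": [1, 1, 1, 1, 1, 1, 1, 1]}}

```text
time: 4.28
ee_pos: [0.592, 0.0099, 0.2787]
eef_rot: [0.0, -0.229, 0.973, 0.001]
force: [-0.4, -0.3, 0.2]
finger_gap: 0.001
grip_force: 0.1
```

```bash
python3 - <<'E'
from h import *
im,K,T=wrist("pics/w3.png")
t=env.grab_frame("top")[:,:,::-1];cv2.imwrite("pics/top3.png",t)
big=cv2.resize(im[0:330,150:550],None,fx=1.6,fy=1.6)
cv2.imwrite("pics/w3b.png",big)
p=env.get_obs();q=p["eef_rot"];d=p["ee_pos"][:2]-[.4955,-.0145]
a=2*np.arctan2(-q[1],q[2]);print("a",a,"rad,perp",d@[np.cos(a),np.sin(a)],d@[-np.sin(a),np.cos(a)])
E
```

```text
[0.592  0.0099 0.2787] [ 4.000e-04 -2.288e-01  9.735e-01  7.000e-04] [-0.4 -0.3  0.2]
a 0.4599675070968486 rad,perp 0.09760692215140526 -0.02115149082808294
```

View pics/w3b.png

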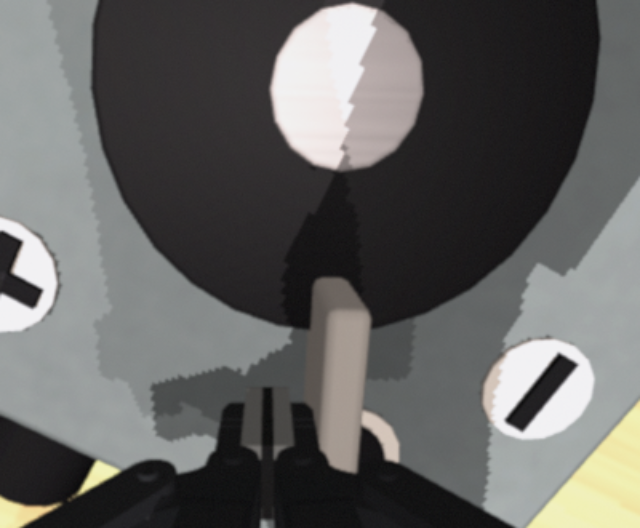

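The crop shows the hub at (347,87), the tab's top from about (347,318) to (338,470), and the disc label just to its right and partly hidden behind it.

```bash
python3 - <<'E'
from h import *
im=cv2.imread("pics/w3.png");i=env.camera_info("wrist");K=i["K"];o=env.get_obs();q=o["eef_rot"];M=np.eye(4);M[:3,:3]=R.from_quat(np.r_[q[1:],q[0]]).as_matrix();M[:3,3]=o["ee_pos"];T=M@i["T_tool_cam"]
f=lambda u,v,z:cast(K,T,u/1.6+150,v/1.6,z)
A=f(347,87,.098);print(A)
for n,u,v,z in(("tabin",346,318,.13),("tabout",338,470,.13),("bar",543,391,.076)):
    p=f(u,v,z);d=p-A;print(n,p.round(4),np.hypot(*d[:2]).round(4),np.arctan2(d[1],d[0]).round(3))
t=cv2.imread("pics/top3.png");cv2.imwrite("pics/t3.png",cv2.resize(t[170:260,270:390],None,fx=5,fy=5,interpolation=cv2.INTER_CUBIC))
E
```

```text
[ 0.49484439 -0.01384284  0.098     ]
tabin [0.5479 0.0098 0.13  ] 0.058 0.419
tabout [0.5881 0.0297 0.13  ] 0.1029 0.437
bar [0.5509 0.1087 0.076 ] 0.1348 1.142
```

Call:
{"name": "carry_out", "arguments": {"slide": [[-0.0006, 0.0025, 0], [-0.0006, 0.0025, 0], [-0.0006, 0.0025, 0], [-0.0005, 0.0022, 0], [0, 0, 0], [0, 0, 0]], "dr": [[0, 0, -0.025], [0, 0, -0.025], [0, 0, -0.025], [0, 0, -0.022], [0, 0, 0], [0, 0, 0]], "jaw": [1, 1, 1, 1, 1, 1]}}

```text
time: 4.88
ee_pos: [0.5894, 0.019, 0.2788]
eef_rot: [0.0, -0.275, 0.961, 0.0]
force: [0.9, -0.7, -0.5]
finger_gap: -0.002
grip_force: 0.4
```

Call:
{"name": "carry_out", "arguments": {"slide": [[0, -0.006, 0], [0, -0.012, 0], [0, 0, -0.03], [0, 0, -0.04], [0, 0, -0.04], [0, 0, 0]], "dr": [[0, 0, 0], [0, 0, 0], [0, 0, 0], [0, 0, 0], [0, 0, 0], [0, 0, 0]], "jaw": [1, 1, 1, 1, 1, 1]}}

```text
time: 5.38
ee_pos: [0.6015, 0.003, 0.3962]
eef_rot: [0.007, -0.274, 0.962, -0.001]
force: [1.1, 1.0, -0.5]
finger_gap: 0.001
grip_force: 0.0
```

```bash
python3 - <<'E'
from h import *
im,K,T=wrist("pics/w4.png")
for b in blobs(im,(200,0,600,300),140,60):
    print([float(x) for x in b],[np.round(cast(K,T,b[0],b[1],z)[:2],4).tolist() for z in(.074,.098,.13)])
np.save("T4.npy",T)
E
```

```text
[0.6015 0.003  0.3962] [ 6.700e-03 -2.737e-01  9.618e-01 -7.000e-04] [ 1.1  1.  -0.5]
[583.86, 13.92, 44.75, 38.0] [[0.3623, 0.114], [0.3767, 0.1014], [0.396, 0.0847]]
[219.73, 31.26, 41.5, 59.0] [[0.534, -0.1391], [0.5342, -0.1307], [0.5345, -0.1196]]
[584.01, 38.02, 40.75, 44.75] [[0.375, 0.1277], [0.3884, 0.114], [0.4062, 0.0958]]
[369.39, 68.65, 50.75, 56.25] [[0.491, -0.0138], [0.4948, -0.0158], [0.4999, -0.0185]]
[203.56, 80.63, 9.25, 18.25] [[0.5771, -0.134], [0.5737, -0.126], [0.5693, -0.1155]]
[491.08, 110.34, 85.25, 76.25] [[0.4614, 0.1008], [0.4676, 0.0893], [0.4759, 0.074]]
[589.48, 96.64, 22.5, 27.0] [[0.4059, 0.1678], [0.4167, 0.1508], [0.4311, 0.1281]]
[228.51, 126.11, 48.0, 49.25] [[0.6009, -0.0972], [0.5956, -0.0923], [0.5885, -0.0857]]
[581.38, 121.79, 36.5, 38.25] [[0.4253, 0.1782], [0.4345, 0.1604], [0.4468, 0.1366]]
[515.3, 231.85, 201.0, 174.25] [[0.5397, 0.204], [0.5394, 0.184], [0.5391, 0.1574]]
[370.98, 157.38, 13.25, 24.25] [[0.5548, 0.0325], [0.5533, 0.0267], [0.5513, 0.0189]]
[478.12, 156.91, 14.25, 15.0] [[0.5003, 0.1193], [0.5033, 0.1063], [0.5073, 0.089]]
[434.93, 210.78, 55.0, 96.25] [[0.5654, 0.1189], [0.563, 0.1059], [0.5599, 0.0886]]
[204.23, 186.96, 12.75, 26.5] [[0.6666, -0.0911], [0.6558, -0.0867], [0.6415, -0.0809]]
[358.05, 214.32, 41.5, 37.75] [[0.6098, 0.0549], [0.6038, 0.0472], [0.5957, 0.037]]
[248.63, 232.76, 70.5, 49.5] [[0.6872, -0.0304], [0.6748, -0.031], [0.6582, -0.0318]]
[231.68, 267.98, 81.0, 65.75] [[0.734, -0.0265], [0.7177, -0.0274], [0.696, -0.0287]]
[261.52, 262.05, 60.5, 35.5] [[0.7104, -0.0024], [0.6961, -0.0054], [0.6769, -0.0093]]
[367.7, 287.98, 19.75, 14.5] [[0.6764, 0.1131], [0.6649, 0.1007], [0.6495, 0.084]]
```

View pics/w4.png

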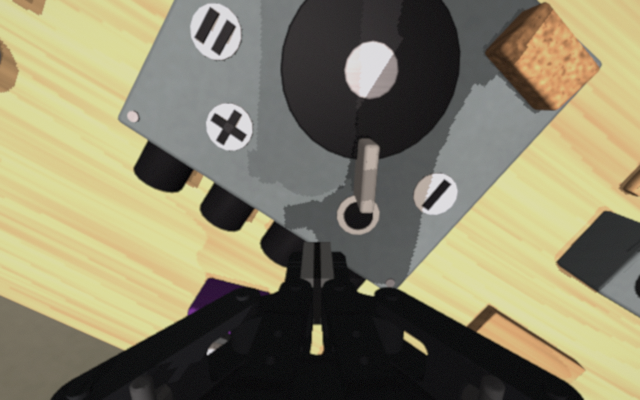

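The wrist view from above shows the hub at (370,69), the tab from (370,140) to (365,213), and the disc label at (358,214) beneath the tab's end. The tab may be slightly past or short of the label, so I'll take one closer crop.

```bash
python3 - <<'E'
import cv2
im=cv2.imread("pics/w4.png");cv2.imwrite("pics/w4b.png",cv2.resize(im[130:240,320:420],None,fx=5,fy=5,interpolation=cv2.INTER_CUBIC))
E
```

```text
(no output)
```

View pics/w4b.png

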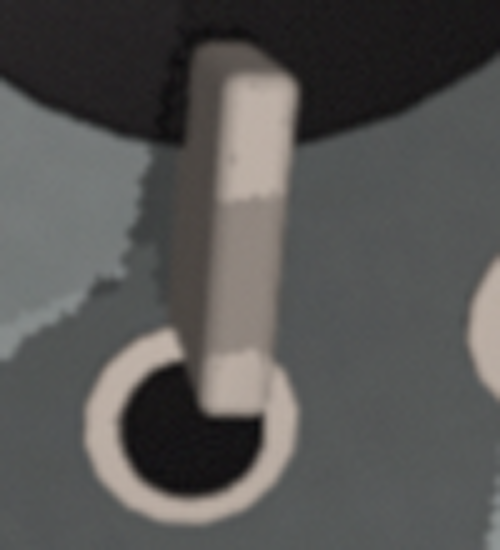

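The crop shows the tab's top face from (260,78) to (234,412), and the disc label centred at (192,427).

```bash
python3 - <<'E'
from h import *
T=np.load("T4.npy");K=env.camera_info("wrist")["K"]
A=cast(K,T,370,69,.098)
P=[]
for n,u,v,z in(("in",372,145.6,.13),("out",366.8,212.4,.13),("disc",358.4,215.4,.075)):
    p=cast(K,T,u,v,z);P.append(p);d=p-A;print(n,p.round(4),np.hypot(*d[:2]).round(4),np.arctan2(d[1],d[0]).round(3))
d=P[1]-P[0];print(np.arctan2(d[1],d[0]),np.hypot(*d[:2]))
E
```

```text
in [0.5435 0.0144 0.13  ] 0.057 0.546
out [0.5905 0.0421 0.13  ] 0.1116 0.54
disc [0.6103 0.0555 0.075 ] 0.1355 0.55
0.5333649383057618 0.05462234139626842
```

Call:
{"name": "carry_out", "arguments": {"slide": [[-0.01145, 0.0376, 0], [-0.01145, 0.0376, 0], [-0.01145, 0.0376, 0], [-0.01145, 0.0376, 0], [-0.01145, 0.0376, 0]], "dr": [[0, 0, 0], [0, 0, 0], [0, 0, 0], [0, 0, 0], [0, 0, 0]], "jaw": [1, 1, 1, 1, 1]}}

```text
time: 5.85
ee_pos: [0.5478, 0.1935, 0.3876]
eef_rot: [-0.001, -0.274, 0.962, -0.0]
force: [1.4, 0.3, -0.3]
finger_gap: -0.002
grip_force: 0.0
```

Call:
{"name": "carry_out", "arguments": {"slide": [[-0.01145, 0.0376, 0], [-0.01145, 0.0376, 0], [-0.01145, 0.0376, 0], [-0.01145, 0.0376, 0], [-0.01145, 0.0376, 0], [0, 0, 0], [0, 0, 0]], "dr": [[0, 0, 0], [0, 0, 0], [0, 0, 0], [0, 0, 0], [0, 0, 0], [0, 0, 0], [0, 0, 0]], "jaw": [1, 1, 1, 1, 1, 1, 1]}}

```text
time: 6.43
ee_pos: [0.496, 0.3853, 0.3876]
eef_rot: [-0.001, -0.277, 0.961, 0.001]
force: [0.7, -1.0, -0.1]
finger_gap: -0.001
grip_force: 0.0
```

```bash
python3 - <<'E'
from h import *
im,K,T=wrist("pics/w5.png")
for b in blobs(im,(200,80,450,330),130,60):
    print([float(x) for x in b],np.round(cast(K,T,b[0],b[1],.088)[:2],4).tolist())
E
```

```text
[0.496  0.3853 0.3876] [-1.100e-03 -2.771e-01  9.608e-01  6.000e-04] [ 0.7 -1.  -0.1]
[405.52, 213.85, 30.5, 20.0] [0.4694, 0.4669]
[239.86, 246.45, 85.25, 49.0] [0.5823, 0.3509]
[438.33, 286.08, 20.0, 35.75] [0.5141, 0.5425]
```

View pics/w5.png

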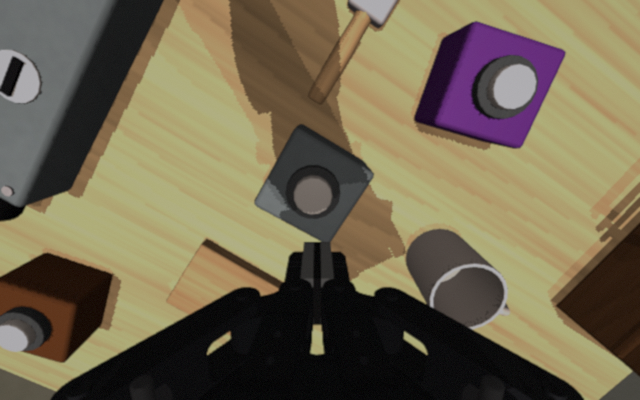

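The view shows the grey switch box, with its button at about (313,195), just ahead of the fingertips at (317,250).

```bash
python3 - <<'E'
from h import *
o=env.get_obs();q=o["eef_rot"];i=env.camera_info("wrist");M=np.eye(4);M[:3,:3]=R.from_quat(np.r_[q[1:],q[0]]).as_matrix();M[:3,3]=o["ee_pos"]
p=cast(i["K"],M@i["T_tool_cam"],313,195,.088);print(p,(M[:3,:3].T@(p-o["ee_pos"])).round(4))
E
```

```text
[0.50174043 0.38023155 0.088     ] [-0.0029 -0.0042  0.2994]
```

Call:
{"name": "carry_out", "arguments": {"slide": [[-0.003, -0.0045, 0.02], [0, 0, 0.03], [0, 0, 0.03], [0, 0, 0.03], [0, 0, 0.01], [0, 0, 0]], "dr": [[0, 0, 0], [0, 0, 0], [0, 0, 0], [0, 0, 0], [0, 0, 0], [0, 0, 0]], "jaw": [1, 1, 1, 1, 1, 1]}}

```text
time: 6.98
ee_pos: [0.503, 0.3775, 0.2657]
eef_rot: [-0.003, -0.273, 0.962, -0.003]
force: [-1.0, -2.0, 1.2]
finger_gap: 0.0
grip_force: 0.4
```

Call:
{"name": "carry_out", "arguments": {"slide": [[0, 0, 0.003], [0, 0, 0.003], [0, 0, 0.002], [0, 0, 0]], "dr": [[0, 0, 0], [0, 0, 0], [0, 0, 0], [0, 0, 0]], "jaw": [1, 1, 1, 1]}}

```text
time: 7.32
ee_pos: [0.5035, 0.3807, 0.2621]
eef_rot: [0.002, -0.274, 0.962, 0.0]
force: [1.6, -0.9, 4.1]
finger_gap: -0.0
grip_force: 1.7
```

Call:
{"name": "carry_out", "arguments": {"slide": [[0, 0, 0.002], [0, 0, 0.002], [0, 0, 0]], "dr": [[0, 0, 0], [0, 0, 0], [0, 0, 0]], "jaw": [1, 1, 1]}}

```text
time: 7.57
ee_pos: [0.5034, 0.3808, 0.2594]
eef_rot: [0.002, -0.274, 0.962, 0.0]
force: [-0.2, -3.8, 15.4]
finger_gap: 0.002
grip_force: 7.8
```

Call:
{"name": "carry_out", "arguments": {"slide": [[0, 0, 0.0015], [0, 0, 0]], "dr": [[0, 0, 0], [0, 0, 0]], "jaw": [1, 1]}}

```text
time: 7.73
ee_pos: [0.5034, 0.3808, 0.2592]
eef_rot: [0.002, -0.274, 0.962, -0.0]
force: [-1.8, -6.0, 24.0]
finger_gap: 0.001
grip_force: 12.3
```

Call:
{"name": "carry_out", "arguments": {"slide": [[0, 0, -0.01], [0, 0, -0.03], [0, 0, -0.04], [0, 0, -0.04], [0, 0, 0]], "dr": [[0, 0, 0], [0, 0, 0], [0, 0, 0], [0, 0, 0], [0, 0, 0]], "jaw": [1, 1, 1, 1, 1]}}

```text
time: 8.15
ee_pos: [0.5036, 0.3833, 0.3834]
eef_rot: [0.006, -0.275, 0.962, 0.004]
force: [0.4, 1.0, -0.2]
finger_gap: -0.001
grip_force: 0.0
```

```bash
python3 - <<'E'
from h import *
wrist("pics/w6.png");t=env.grab_frame("top")[:,:,::-1]
cv2.imwrite("pics/top6.png",cv2.resize(t[160:310,140:460],None,fx=2.4,fy=2.4,interpolation=cv2.INTER_CUBIC))
E
```

```text
[0.5036 0.3833 0.3834] [ 0.0063 -0.2746  0.9615  0.0041] [ 0.4  1.  -0.2]
```

View pics/top6.png

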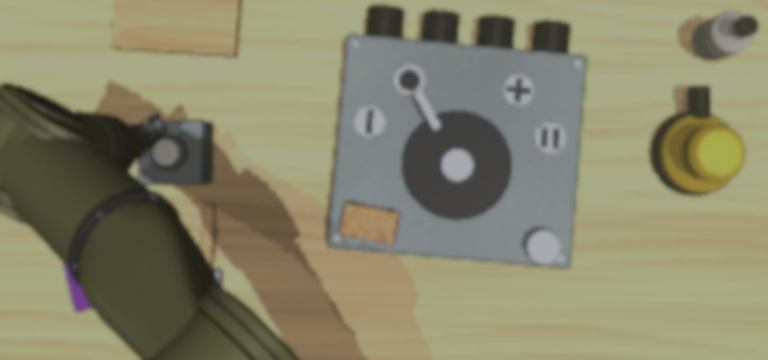

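The tab, with its end at (412,92), points squarely at the disc label at (409,79). The sander, cork block, tin and glue bottle, as far as this view shows, stand where they were. The button was pressed with 24 N and the fingers are clear of it.

```bash
python3 -c "
from bench import env
print(env.sign_off())"
```

```text
the job is handed in; nothing more can be done
None
```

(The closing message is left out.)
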